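# Unclip the blocked bay's filter cover

### The job

One of the dust extractor's two filter bays has tripped its indicator: the raised red cap next to its cover means that the filter is blocked. On that bay, squeeze the cover's two orange snap tabs together, lift the cover off and set it down gently in the blue tray, lying flat with its tabs up. Leave the other bay's cover clipped on and the other things on the bench where they are.

Things in the scene. Friction and masses are not known exactly. Their poses are not given: they have to be found in the camera images.
- extractor: Light grey two-bay bench dust extractor, 220 (x) x 380 (y) x 110 mm tall, fixed; origin at the centre of its underside. Its front panel with the switch faces its own -x, its two hose spigots stick out 34 mm at +x. Bay A lies on its +y side, bay B on its -y side, their centres 90 mm off in y and 12 mm towards -x; each is a 126 x 106 mm opening in the top
- bay_a (a point): Point of the extractor where the grip centre of cover A is while cover A is clipped on (27 mm above the extractor's top), axes as the extractor's
- bay_b (a point): The same for bay B and cover B
- ind_red: The tripped blocked-filter indicator: brass base 30 mm across with a raised red cap, 32 mm tall in all, fixed on the extractor's top 96 mm behind (its +x) the centre of the bay that it belongs to; origin at the centre of its underside. It may belong to either bay
- ind_green: The clear indicator of the other bay: the same brass base with a low green cap, 19 mm tall in all; origin at the centre of its underside
- cover_a_tabs (a point): Grip centre of cover A, the clip-on cover of the +y bay: half-way between its two orange tabs, 22 mm above the plate's top (27 mm above its underside); axes as the cover's. Dark grey plastic plate 144 (x) x 124 (y) x 5 mm, 0.2 kg; the 16 mm skirt below it sits in the bay's opening with 2 mm play. Set down on a flat floor it stands on the skirt, this point 43 mm above that floor
- cover_b_tabs (a point): The same for cover B, the like cover of the -y bay
- tab_a1 (a joint): Cover A's tab on its +y side: inward travel, 0 at rest to 0.008 m home (5 N to start, 12 N at the stop; springs back). Each tab is an upright orange pad 34 mm long (x), 6 mm thick, 42 mm tall. The pair's outer faces are 54 mm apart (along y) at rest, 38 mm squeezed home; a fixed rib 22 mm wide and tall stands between them
- tab_a2 (a joint): The same for cover A's tab on its -y side. Each tab has a catch under the bay's rim: the cover cannot lift until both tabs are squeezed nearly home (6.5 mm or more each); kept squeezed, it lifts straight up by its tabs and is clear of the bay after 20 mm
- tab_b1 (a joint): The same as tab_a1 for cover B's tab on its +y side
- tab_b2 (a joint): The same as tab_a2 for cover B's tab on its -y side
- tray: Empty blue open tray, 240 (x) x 220 (y) mm outside, walls 4 mm thick and 28 mm tall, floor 4 mm thick, fixed on the bench; origin at the centre of its underside
- spare_filter: Bystander: new pleated filter panel lying flat, 100 x 120 x 33 mm; origin at the centre of its underside
- brush: Bystander: wooden bench brush lying down, 170 mm long along its x; origin at the underside
- agate_slab: Bystander: round banded blue agate slab, 104 mm across, 9 mm thick; origin at the centre of its underside
- rough_stone: Bystander: lump of pink stone about 84 mm across, 56 mm tall; origin at the centre of its underside
- jar: Bystander: glass jar 68 mm across, 75 mm tall; origin at the centre of its underside
- bottle: Bystander: white bottle 68 mm across, 190 mm tall; origin at the centre of its underside
Things that resemble listed ones, but are neither listed nor needed, are in the scene too. Leave any brown look-alike of the part that bears cover_b_tabs alone. Leave any brown look-alike of the part that bears cover_a_tabs alone.

How it is judged:
On the way:
1. both tabs of the blocked bay's cover are squeezed in (2.5 mm or more each) while the cover is still in its bay (((horizontal distance between ind_red and bay_a below 0.15 m and distance between cover_a_tabs and bay_a below 0.015 m and value of joint each of tab_a1, tab_a2 above 0.0025 m) or (horizontal distance between ind_red and bay_b below 0.15 m and distance between cover_b_tabs and bay_b below 0.015 m and value of joint each of tab_b1, tab_b2 above 0.0025 m))), for 0.1 s.
At the end, for the whole second after the job is handed in: The cover of the bay with the red indicator lies flat in the blue tray, tabs up: down on the tray's floor (within 7 mm), level within 0.1 rad, its centre within 90 mm of the tray's centre; the other bay's cover is still seated (within 8 mm) (((horizontal distance between ind_red and bay_a below 0.15 m and horizontal distance between cover_a_tabs and tray below 0.09 m and z of cover_a_tabs in the frame of tray below 0.054 m and angle between cover_a_tabs's own z axis and vertical below 0.1 rad and distance between cover_b_tabs and bay_b below 0.008 m) or (horizontal distance between ind_red and bay_b below 0.15 m and horizontal distance between cover_b_tabs and tray below 0.09 m and z of cover_b_tabs in the frame of tray below 0.054 m and angle between cover_b_tabs's own z axis and vertical below 0.1 rad and distance between cover_a_tabs and bay_a below 0.008 m))); the robot touches nothing.
It fails at once if the cover of the bay with the green indicator is shifted or pulled off (more than 10 mm) ((horizontal distance between ind_red and bay_a below 0.15 m and distance between cover_b_tabs and bay_b above 0.01 m) or (horizontal distance between ind_red and bay_b below 0.15 m and distance between cover_a_tabs and bay_a above 0.01 m)).
It fails at once if the cover is dropped into the tray: not held by the fingers while more than 45 mm above where it comes to rest there ((horizontal distance between cover_a_tabs and tray below 0.16 m and z of cover_a_tabs in the frame of tray above 0.092 m and not (contact force between the fingers and cover_a above 0.05 N)) or (horizontal distance between cover_b_tabs and tray below 0.16 m and z of cover_b_tabs in the frame of tray above 0.092 m and not (contact force between the fingers and cover_b above 0.05 N))).
It fails at once if a bystander on the bench is moved by more than 30 mm (distance of any of spare_filter, brush, agate_slab, rough_stone, jar, bottle from where it was at the start of the episode above 0.03 m).
It also fails if it takes over 42 s, if anything falls off the work surface, if the arm or the gripper's body presses on something with over 40 N, if the wrist force passes 120 N, or if a joint passes its speed limit or range.

### The arm

A 6-joint arm with a two-finger parallel gripper is mounted at the origin on the work surface. World frame = base frame: x ahead of the robot, y to its left, z up, the work surface at z = 0. Lengths are in m, angles in rad, forces in N, time in s.
With the tool pointing down it reaches from about 0.4 to 0.825 m from the base axis. Payload 7 kg.
Tool frame: the origin (TCP) lies on the centre line of the jaws, within the pads' length; the fingertips stand 22 mm ahead of it and the grasp point (between the pads) lies 3 mm ahead of it (arm.tcp_to_tips is the distance from the TCP to the fingertips, in m); z points along the fingers, y is the line along which they close (so a half turn about z gives the same grasp; the last joint's range is limited). The gripper opens to 88 mm and grips with 3 to 60 N. Pads are 19 mm wide; open, the fingers measure 130 mm over their backs; the gripper's body (78 mm by 193 mm) begins 47 mm behind the grasp point.
Start: joints at [-0.998, 0.359, 0.012, 0, -1.224, -0.288], TCP at [0.19, -0.648, 0.249] pointing down, gripper open.
Joint ranges: [-3.07, 3.07], [-1.43, 2.12], [-1.02, 1.25], [-3.03, 1.67], [-3.05, -0], [-3.03, 3.03]. Speed limits (rad/s): [2.39, 2.39, 3.01, 3.14, 3.14, 3.14].

### API

Orientations are given as [roll, pitch, yaw] about the fixed x, y, z axes, in that order (R = Rz(yaw) Ry(pitch) Rx(roll)).
In Python, from station import arm gives the robot as it stands.
- The arm moves only by the tool jog_arm, never from a script. Its argument "targets" is a list of rows, each an object of numbers: "dx", "dy", "dz": the shift along the tool's x, y, z in mm; "rx", "ry", "rz": the turn, a rotation vector about the tool's x, y, z in rad; "gripper": the closure, from 0 (fully open) to 1 (shut). In form: [{"dx": .., "dy": .., "dz": .., "rx": .., "ry": .., "rz": .., "gripper": ..}, ...]. A call has exactly 8 rows; each row is the pose to reach, as a shift and turn from the pose commanded when the call began, along the tool's axes at that moment; what a row does not reach only later rows make up. A row lasts 1/12 s, in which the tool goes at most 41.7 mm and 7.16 degrees, less where a joint would pass 70% of its speed; a pose out of reach is approached as far as the arm can. A call with a gripper value outside its range is refused whole. The fingers move at their own pace and stop on an object; "force" is the grip in N (left out, the last holds). Time passes only in rows, so rows that repeat a pose let the fingers close, or fill a call up. It gives the time, the measured TCP pose, the force, the opening and the grip force at its end, in the units of the state.
- arm.get_state(): the state, without advancing time (a new reading comes with each control period).
- arm.grab_frame(name): name is "scene" or "top"; returns a dict with "frame" (384x512x3 uint8, red, green, blue), "z_map" (384x512 float32, m along the optical axis (not along the pixel's ray), 0 where there is no reading), "fx", "fy", "cx", "cy" (pixels), "view" (4x4, takes a point from world to camera coordinates). Camera axes: x right, y down, z forward; pixel columns grow to the right and rows downward; lengths in m; the calibration is good to about 2 mm. A picture is of the moment at which its call begins.
- arm.job_done(): hands the job in; it is judged then, once.
The state is a dict: "t": time; "q": joint angles; "qd": joint speeds; "joint_efforts": joint torques, N m; "eef_pos": TCP position; "ee_rot": TCP orientation; "force": force on the tool from outside, world axes, zero at the start; "moment": the same for the moment, N m; "width": finger opening in m; "gripper_force": force on a finger pad.
Only numpy, scipy, OpenCV 4.12 (cv2) and the standard library are available. Lean on these libraries where they do the work, as an engineer would, in place of code of your own. Each camera call takes 0.05 s, during which the arm holds its last target. There are 200 camera calls.

## Working session

There is one attempt and no reset: what is moved stays moved. The work goes in short steps, Python scripts to look and compute and a tool call to move; the robot and the scene stay as the last step left them, time stands still between calls to the robot, and variables do not carry over. Pictures are saved under pics/ and viewed, at most 10 in all, crops included, and the job is handed in when it is done.

Besides the shell and the picture viewer there is one more tool, called after ">>>" as a command line: name --argument value ..., lists and objects as JSON in quotes. jog_arm: Moves the arm, as the interface text tells. Its arguments: {"type":"object","properties":{"targets":{"type":"array","items":{"type":"object","properties":{"dx":{"type":"number"},"dy":{"type":"number"},"dz":{"type":"number"},"rx":{"type":"number"},"ry":{"type":"number"},"rz":{"type":"number"},"gripper":{"type":"number"}}}},"force":{"type":"number"}},"required":["targets"]}

```bash
mkdir -p pics
cat > h.py <<'E'
import numpy as np,cv2
from station import arm
def grab(n):
    f=arm.grab_frame(n); return f
def pts(f):
    z=f["z_map"]; v,u=np.mgrid[:z.shape[0],:z.shape[1]]
    P=np.stack([(u-f["cx"])/f["fx"]*z,(v-f["cy"])/f["fy"]*z,z,np.ones_like(z)],-1)
    W=P@np.linalg.inv(f["view"]).T
    W[z==0]=np.nan
    return W[...,:3]
E
python3 - <<'E'
from h import *
for n in("top","scene"):
    f=grab(n); cv2.imwrite(f"pics/{n}0.png",f["frame"][...,::-1]); np.savez(f"{n}0.npz",**f)
    print(n,np.linalg.inv(f["view"])[:3].round(3).tolist(),f["fx"])
s=arm.get_state(); print(s)
E
```

```text
top [[0.022, -0.998, 0.062, 0.447], [-1.0, -0.021, 0.021, 0.027], [-0.02, -0.062, -0.998, 1.443]] 346.56945466505385
scene [[0.362, 0.804, -0.471, 1.258], [0.932, -0.316, 0.176, -0.242], [-0.007, -0.503, -0.864, 1.408]] 456.91895579344794
{'t': 0.1, 'q': array([-9.97866796e-01,  3.59299536e-01,  1.11507377e-02, -3.38743049e-04,
       -1.22413730e+00, -2.88092158e-01]), 'qd': array([-0.00034084, -0.00135409,  0.0016737 ,  0.000627  ,  0.00026008,
       -0.00137734]), 'joint_efforts': array([-3.03389599e-03, -5.84162772e+01,  2.93748629e+01,  7.01565385e+00,
        1.01312526e-02, -7.38019548e-05]), 'eef_pos': array([ 0.18953298, -0.64740226,  0.24772121]), 'ee_rot': array([ 3.14007379e+00, -1.17985628e-04, -2.85687052e+00]), 'force': array([0.11900212, 0.03810087, 1.22089757]), 'moment': array([-0.00214909,  0.00422663, -0.02690984]), 'gripper_force': 0.0, 'width': 0.08775457589447803}
```

View pics/top0.png

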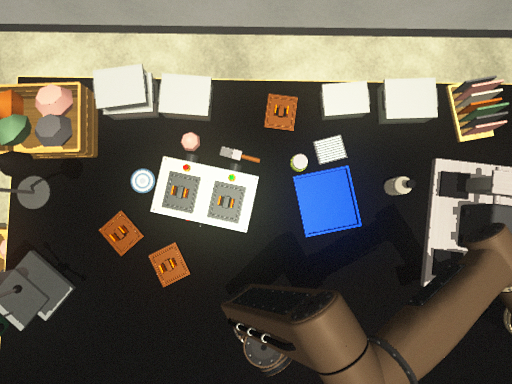

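View pics/scene0.png

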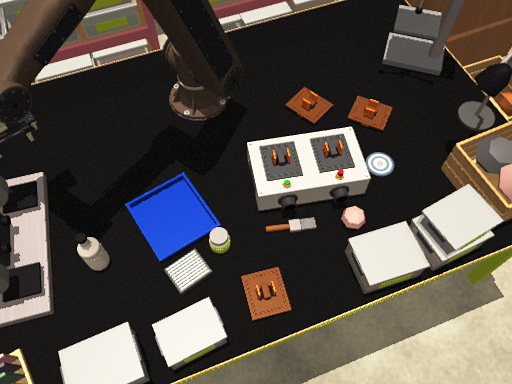

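The top view shows the extractor at about (205,194). The red cap is at (187,168), beside the left cover, whose tabs are at (181,191). The green cap is at (232,178) and the tray is centred at (327,201). The scene view agrees: red cap at (340,174), its cover's tabs at (333,147), tray at (173,215). Next I'll measure these.

```bash
cat >> h.py <<'E'
def orange(f,box):
    h=cv2.cvtColor(f["frame"],cv2.COLOR_RGB2HSV); m=((h[...,0]<22)&(h[...,0]>5)&(h[...,1]>150)&(h[...,2]>90))
    k=np.zeros_like(m); x0,x1,y0,y1=box; k[y0:y1,x0:x1]=1
    return m&k
def ray(f,u,v):
    C=np.linalg.inv(f["view"]); d=C[:3,:3]@np.array([(u-f["cx"])/f["fx"],(v-f["cy"])/f["fy"],1]); return C[:3,3],d
def tri(a,b):
    (p,d),(q,e)=a,b
    s=np.linalg.lstsq(np.stack([d,-e],1),q-p,rcond=None)[0]
    x,y=p+s[0]*d,q+s[1]*e
    return (x+y)/2,np.linalg.norm(x-y)
E
python3 - <<'E'
from h import *
F={n:dict(np.load(f"{n}0.npz")) for n in("top","scene")}
W={n:pts(F[n]) for n in F}
def rep(n,m,s):
    p=W[n][m]; p=p[~np.isnan(p[:,0])]
    v,u=np.nonzero(m); print(n,s,len(p),"uv",u.mean().round(1),v.mean().round(1),"med",np.median(p,0).round(4),"zmax",np.percentile(p[:,2],95).round(4))
    return u.mean(),v.mean()
# cover tabs
for s,bt,bs in(("A?",(163,200,175,210),(315,355,130,165)),("B?",(212,245,187,217),(262,300,140,172))):
    r=[]
    for n,b in(("top",bt),("scene",bs)):
        m=orange(F[n],b)
        k,l,st,c=cv2.connectedComponentsWithStats(m.astype(np.uint8)); 
        i=[j for j in range(1,k) if st[j,4]>8]; print([(st[j].tolist(),c[j].round(1).tolist()) for j in i])
        zz=W[n][...,2]
        rep(n,m,s); 
        t=m&(zz>np.nanpercentile(zz[m],90)-0.006); r.append(rep(n,t,s+" tops"))
        p=W[n][t]; print(" top minmax",np.nanmin(p,0).round(3),np.nanmax(p,0).round(3))
    print("tri tops",tri(ray(F["top"],*r[0]),ray(F["scene"],*r[1])))
# white extractor top, by colour+height
for n,b in(("top",(140,265,150,240)),("scene",(240,375,120,215))):
    z=W[n][...,2]; m=(z>0.1)&(z<0.12); k=np.zeros_like(m);k[b[2]:b[3],b[0]:b[1]]=1; m&=k
    p=W[n][m]; R=cv2.minAreaRect((p[:,:2]*1000).astype(np.float32)); print(n,"ext top",R,np.median(p[:,2]))
    h=cv2.cvtColor(F[n]["frame"],cv2.COLOR_RGB2HSV)
    red=((h[...,0]<4)|(h[...,0]>174))&(h[...,1]>150)&(h[...,2]>120)&(k>0); rep(n,red,"red")
    g=(h[...,0]>45)&(h[...,0]<75)&(h[...,1]>150)&(h[...,2]>100)&(k>0); rep(n,g,"green")
    bl=(h[...,0]>110)&(h[...,0]<128)&(h[...,1]>180)&(h[...,2]>70)
    k,l,st,c=cv2.connectedComponentsWithStats(bl.astype(np.uint8)); j=1+st[1:,4].argmax(); m=l==j
    p=W[n][m]; fl=p[:,2]<0.012; print(n,"tray",cv2.minAreaRect((p[:,:2]*1000).astype(np.float32)),"floorz",np.median(p[fl,2]),"rim",np.percentile(p[:,2],98))
# heights near the path
z=W["top"][...,2]; print("jar",np.nanmax(z[150:175,288:310]),"filter",np.nanmedian(z[140:160,320:340]))
E
```

```text
[([171, 186, 5, 9, 30], [173.1, 190.1]), ([183, 189, 5, 9, 31], [185.0, 192.6])]
top A? 61 uv 179.1 191.4 med [0.5107 0.3181 0.1431] zmax 0.159
top A? tops 22 uv 179.1 191.7 med [0.507  0.3042 0.1567] zmax 0.1622
 top minmax [0.489 0.296 0.153] [0.53  0.354 0.163]
[([337, 140, 6, 15, 54], [339.5, 146.5]), ([324, 142, 6, 15, 53], [326.0, 148.7])]
scene A? 107 uv 332.8 147.6 med [0.5125 0.3434 0.1426] zmax 0.1598
scene A? tops 33 uv 332.9 144.7 med [0.5111 0.3077 0.1574] zmax 0.1609
 top minmax [0.493 0.295 0.152] [0.532 0.355 0.164]
tri tops (array([0.50874463, 0.32412997, 0.15444329]), np.float64(0.002042071886306585))
[([230, 199, 4, 9, 19], [231.6, 202.4])]
top B? 31 uv 226.3 201.2 med [0.4769 0.1343 0.1549] zmax 0.1598
top B? tops 20 uv 224.8 201.2 med [0.4755 0.1691 0.1564] zmax 0.1607
 top minmax [0.456 0.12  0.153] [0.496 0.176 0.164]
[([286, 148, 5, 15, 43], [287.7, 154.9]), ([272, 150, 5, 15, 41], [273.7, 157.0])]
scene B? 83 uv 280.9 156.0 med [0.4825 0.1662 0.1469] zmax 0.1608
scene B? tops 28 uv 281.3 153.0 med [0.4783 0.1675 0.1574] zmax 0.1619
 top minmax [0.459 0.12  0.
[... 305 characters left out ...]
max 0.1455
top green 16 uv 231.4 176.8 med [0.5701 0.1324 0.1274] zmax 0.1326
top tray ((515.5340576171875, -327.45062255859375), (255.0240020751953, 104.07076263427734), 18.71725845336914) floorz 0.004695068587795448 rim nan
scene ext top ((504.71331787109375, 235.21917724609375), (382.26336669921875, 227.15853881835938), 78.80397033691406) 0.11190603280270262
scene red 24 uv 340.3 171.2 med [0.6074 0.3063 0.1413] zmax 0.1483
scene green 21 uv 286.8 182.1 med [0.5727 0.131  0.1284] zmax 0.1334
scene tray ((481.2457275390625, -251.94207763671875), (274.9592590332031, 235.0458221435547), 13.601829528808594) floorz 0.00418321618643358 rim nan
jar 0.08190246818418245 filter 0.031182909245470958
```

```bash
cat >> h.py <<'E'
from scipy.spatial.transform import Rotation as Ro
def rel(pos,yaw,s=None):
    s=s or arm.get_state(); R=Ro.from_euler("xyz",s["ee_rot"]); T=Ro.from_euler("xyz",[np.pi,0,yaw])
    print("t",round(s["t"],2),"pos",s["eef_pos"].round(4),"rot",s["ee_rot"].round(3),"w",round(s["width"],4),"F",s["force"].round(1))
    print("d mm",(R.inv().apply(np.array(pos)-s["eef_pos"])*1000).round(1),"rv",(R.inv()*T).as_rotvec().round(3))
E
python3 - <<'E'
from h import *
for n in("top","scene"):
    f=dict(np.load(f"{n}0.npz")); h=cv2.cvtColor(f["frame"],cv2.COLOR_RGB2HSV)
    bl=((h[...,0]>105)&(h[...,0]<130)&(h[...,1]>150)&(h[...,2]>50)).astype(np.uint8)
    k,l,st,c=cv2.connectedComponentsWithStats(bl); j=1+st[1:,4].argmax()
    c=cv2.findContours((l==j).astype(np.uint8),0,2)[0][0]; hull=cv2.convexHull(c)[:,0]
    P=[]
    for u,v in hull:
        o,d=ray(f,u,v); P.append((o+d*(0.028-o[2])/d[2])[:2]*1000)
    print(n,st[j],cv2.minAreaRect(np.array(P,np.float32)))
rel([0.46,-0.25,0.30],-2.857); rel([0.510,0.325,0.30],2.948)
E
```

```text
top [ 293  165   69   73 3667] ((490.92535400390625, -251.7860107421875), (256.1695251464844, 236.4043426513672), 12.700043678283691)
scene [ 125  172   96   90 4681] ((493.39080810546875, -252.15664672851562), (259.2965393066406, 234.65847778320312), 12.896707534790039)
t 0.1 pos [ 0.1895 -0.6474  0.2477] rot [ 3.14  -0.    -2.857] w 0.0878 F [0.1 0.  1.2]
d mm [-371.2  305.5  -51.9] rv [ 0.002 -0.     0.   ]
t 0.1 pos [ 0.1895 -0.6474  0.2477] rot [ 3.14  -0.    -2.857] w 0.0878 F [0.1 0.  1.2]
d mm [-580.7  843.3  -51.1] rv [ 0.001 -0.     0.478]
```

>>> jog_arm --targets '[{"dz": -40},{"dx": -40,"dy": 30,"dz": -52},{"dx": -80,"dy": 60,"dz": -52},{"dx": -120,"dy": 95,"dz": -52},{"dx": -155,"dy": 125,"dz": -52},{"dx": -190,"dy": 155,"dz": -52},{"dx": -225,"dy": 185,"dz": -52},{"dx": -260,"dy": 215,"dz": -52}]'

```text
invalid input at $.targets[0]: expected keys dx, dy, dz, rx, ry, rz, gripper
```

>>> jog_arm --targets '[{"dx": -30,"dy": 25},{"dx": -60,"dy": 50},{"dx": -100,"dy": 80},{"dx": -110,"dy": 115,"rz": 0.1},{"dx": -120,"dy": 150,"rz": 0.2},{"dx": -132,"dy": 190,"rz": 0.3},{"dx": -144,"dy": 230,"rz": 0.4},{"dx": -156,"dy": 270,"rz": 0.478}]'

```text
invalid input at $.targets[0]: expected keys dx, dy, dz, rx, ry, rz, gripper
```

```bash
python3 -c "
from h import *
rel([0.510,0.325,0.30],2.948)"
```

```text
t 0.1 pos [ 0.1895 -0.6474  0.2477] rot [ 3.14  -0.    -2.857] w 0.0878 F [0.1 0.  1.2]
d mm [-580.7  843.3  -51.1] rv [ 0.001 -0.     0.478]
```

>>> jog_arm --targets '[{"dx": 0,"dy": 0,"dz": -40,"rx": 0,"ry": 0,"rz": 0,"gripper": 0},{"dx": -30,"dy": 20,"dz": -52,"rx": 0,"ry": 0,"rz": 0,"gripper": 0},{"dx": -60,"dy": 48,"dz": -52,"rx": 0,"ry": 0,"rz": 0,"gripper": 0},{"dx": -90,"dy": 74,"dz": -52,"rx": 0,"ry": 0,"rz": 0,"gripper": 0},{"dx": -122,"dy": 100,"dz": -52,"rx": 0,"ry": 0,"rz": 0,"gripper": 0},{"dx": -154,"dy": 126,"dz": -52,"rx": 0,"ry": 0,"rz": 0,"gripper": 0},{"dx": -186,"dy": 152,"dz": -52,"rx": 0,"ry": 0,"rz": 0,"gripper": 0},{"dx": -218,"dy": 178,"dz": -52,"rx": 0,"ry": 0,"rz": 0,"gripper": 0}]'

```text
t: 0.77
eef_pos: [0.3493, -0.4138, 0.3004]
ee_rot: [3.141, -0.0, -2.857]
force: [0.9, -0.8, -0.8]
width: 0.0877
gripper_force: 0.0
```

>>> jog_arm --targets '[{"dx": -32,"dy": 26,"dz": 0,"rx": 0,"ry": 0,"rz": 0,"gripper": 0},{"dx": -64,"dy": 52,"dz": 0,"rx": 0,"ry": 0,"rz": 0,"gripper": 0},{"dx": -96,"dy": 78,"dz": 0,"rx": 0,"ry": 0,"rz": 0,"gripper": 0},{"dx": -128,"dy": 104,"dz": 0,"rx": 0,"ry": 0,"rz": 0,"gripper": 0},{"dx": -153,"dy": 128,"dz": 0,"rx": 0,"ry": 0,"rz": 0,"gripper": 0},{"dx": -165,"dy": 165,"dz": 0,"rx": 0,"ry": 0,"rz": 0.1,"gripper": 0},{"dx": -177,"dy": 203,"dz": 0,"rx": 0,"ry": 0,"rz": 0.2,"gripper": 0},{"dx": -188,"dy": 240,"dz": 0,"rx": 0,"ry": 0,"rz": 0.3,"gripper": 0}]'

```text
t: 1.43
eef_pos: [0.4616, -0.1319, 0.3001]
ee_rot: [3.142, -0.001, 3.125]
force: [1.1, 0.4, 0.1]
width: 0.0877
gripper_force: 0.0
```

```bash
python3 -c "
from h import *
rel([0.510,0.325,0.30],2.948)"
```

```text
t 1.43 pos [ 0.4616 -0.1319  0.3001] rot [ 3.142e+00 -1.000e-03  3.125e+00] w 0.0877 F [1.1 0.4 0.1]
d mm [-40.6 457.7   0. ] rv [-0.    -0.001  0.177]
```

>>> jog_arm --targets '[{"dx": -4,"dy": 38,"dz": 0,"rx": 0,"ry": 0,"rz": 0.09,"gripper": 0},{"dx": -8,"dy": 76,"dz": 0,"rx": 0,"ry": 0,"rz": 0.177,"gripper": 0},{"dx": -12,"dy": 114,"dz": 0,"rx": 0,"ry": 0,"rz": 0.177,"gripper": 0},{"dx": -16,"dy": 152,"dz": 0,"rx": 0,"ry": 0,"rz": 0.177,"gripper": 0},{"dx": -20,"dy": 190,"dz": 0,"rx": 0,"ry": 0,"rz": 0.177,"gripper": 0},{"dx": -24,"dy": 228,"dz": 0,"rx": 0,"ry": 0,"rz": 0.177,"gripper": 0},{"dx": -28,"dy": 266,"dz": 0,"rx": 0,"ry": 0,"rz": 0.177,"gripper": 0},{"dx": -31,"dy": 300,"dz": 0,"rx": 0,"ry": 0,"rz": 0.177,"gripper": 0}]'

```text
t: 2.1
eef_pos: [0.4962, 0.1681, 0.3004]
ee_rot: [3.142, -0.0, 2.953]
force: [0.4, 0.1, -0.7]
width: 0.0877
gripper_force: 0.0
```

```bash
python3 -c "
from h import *
rel([0.510,0.325,0.26],2.948)"
```

```text
t 2.1 pos [0.4962 0.1681 0.3004] rot [ 3.142 -0.     2.953] w 0.0877 F [ 0.4  0.1 -0.7]
d mm [ 15.8 156.7  40.4] rv [ 0.    -0.     0.005]
```

>>> jog_arm --targets '[{"dx": 4,"dy": 38,"dz": 0,"rx": 0,"ry": 0,"rz": 0.005,"gripper": 0},{"dx": 8,"dy": 76,"dz": 0,"rx": 0,"ry": 0,"rz": 0.005,"gripper": 0},{"dx": 12,"dy": 114,"dz": 0,"rx": 0,"ry": 0,"rz": 0.005,"gripper": 0},{"dx": 16,"dy": 145,"dz": 10,"rx": 0,"ry": 0,"rz": 0.005,"gripper": 0},{"dx": 16,"dy": 157,"dz": 35,"rx": 0,"ry": 0,"rz": 0.005,"gripper": 0},{"dx": 16,"dy": 157,"dz": 65,"rx": 0,"ry": 0,"rz": 0.005,"gripper": 0},{"dx": 16,"dy": 157,"dz": 90,"rx": 0,"ry": 0,"rz": 0.005,"gripper": 0},{"dx": 16,"dy": 157,"dz": 90,"rx": 0,"ry": 0,"rz": 0.005,"gripper": 0}]'

```text
t: 2.77
eef_pos: [0.5076, 0.3214, 0.2045]
ee_rot: [-3.134, -0.006, 2.947]
force: [-0.6, -0.1, -1.2]
width: 0.0875
gripper_force: 0.0
```

```bash
python3 -c "
from h import *
rel([0.510,0.325,0.143],2.948)
f=grab('scene'); g=grab('top')
cv2.imwrite('pics/near.png',np.vstack([cv2.resize(x,None,fx=4,fy=4,interpolation=2) for x in (f['frame'][110:180,250:390,::-1],g['frame'][150:220,140:280,::-1])]))"
```

```text
t 2.77 pos [0.5076 0.3214 0.2045] rot [-3.134 -0.006  2.947] w 0.0875 F [-0.6 -0.1 -1.2]
d mm [-2.1  4.4 61.5] rv [-0.008 -0.006 -0.001]
```

View pics/near.png

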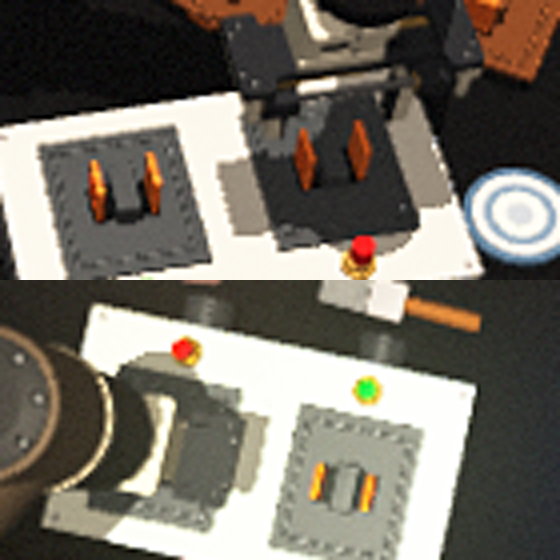

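The crop shows the open gripper centred over the red-cap bay. Its tabs are at crop (305,158) and (360,150), with the fingers on both outer sides. I'll take a settled reading, then descend.

```bash
python3 -c "
from h import *
rel([0.510,0.325,0.143],2.948)"
```

```text
t 2.87 pos [0.5102 0.3227 0.2103] rot [-3.139e+00 -1.000e-03  2.948e+00] w 0.0874 F [1.1 0.4 1.1]
d mm [ 0.6  2.4 67.3] rv [-0.002 -0.001 -0.   ]
```

>>> jog_arm --force 35 --targets '[{"dx": 0,"dy": 2,"dz": 12,"rx": 0,"ry": 0,"rz": 0,"gripper": 0},{"dx": 0,"dy": 2,"dz": 24,"rx": 0,"ry": 0,"rz": 0,"gripper": 0},{"dx": 0,"dy": 2,"dz": 36,"rx": 0,"ry": 0,"rz": 0,"gripper": 0},{"dx": 0,"dy": 2,"dz": 48,"rx": 0,"ry": 0,"rz": 0,"gripper": 0},{"dx": 0,"dy": 2,"dz": 57,"rx": 0,"ry": 0,"rz": 0,"gripper": 0},{"dx": 0,"dy": 2,"dz": 63,"rx": 0,"ry": 0,"rz": 0,"gripper": 0},{"dx": 0,"dy": 2,"dz": 67,"rx": 0,"ry": 0,"rz": 0,"gripper": 0},{"dx": 0,"dy": 2,"dz": 67,"rx": 0,"ry": 0,"rz": 0,"gripper": 0}]'

```text
t: 3.53
eef_pos: [0.5107, 0.3249, 0.1434]
ee_rot: [-3.141, -0.0, 2.947]
force: [-0.7, 0.5, -0.6]
width: 0.0875
gripper_force: 0.0
```

>>> jog_arm --force 35 --targets '[{"dx": 0,"dy": 0,"dz": 0,"rx": 0,"ry": 0,"rz": 0,"gripper": 0.2},{"dx": 0,"dy": 0,"dz": 0,"rx": 0,"ry": 0,"rz": 0,"gripper": 0.35},{"dx": 0,"dy": 0,"dz": 0,"rx": 0,"ry": 0,"rz": 0,"gripper": 0.5},{"dx": 0,"dy": 0,"dz": 0,"rx": 0,"ry": 0,"rz": 0,"gripper": 0.6},{"dx": 0,"dy": 0,"dz": 0,"rx": 0,"ry": 0,"rz": 0,"gripper": 0.7},{"dx": 0,"dy": 0,"dz": 0,"rx": 0,"ry": 0,"rz": 0,"gripper": 0.8},{"dx": 0,"dy": 0,"dz": 0,"rx": 0,"ry": 0,"rz": 0,"gripper": 0.9},{"dx": 0,"dy": 0,"dz": 0,"rx": 0,"ry": 0,"rz": 0,"gripper": 1}]'

```text
t: 4.2
eef_pos: [0.5108, 0.3252, 0.1439]
ee_rot: [3.141, 0.0, 2.948]
force: [-0.4, 0.9, 3.3]
width: 0.0398
gripper_force: 11.2
```

>>> jog_arm --force 35 --targets '[{"dx": 0,"dy": 0,"dz": 0,"rx": 0,"ry": 0,"rz": 0,"gripper": 1},{"dx": 0,"dy": 0,"dz": 0,"rx": 0,"ry": 0,"rz": 0,"gripper": 1},{"dx": 0,"dy": 0,"dz": 0,"rx": 0,"ry": 0,"rz": 0,"gripper": 1},{"dx": 0,"dy": 0,"dz": 0,"rx": 0,"ry": 0,"rz": 0,"gripper": 1},{"dx": 0,"dy": 0,"dz": 0,"rx": 0,"ry": 0,"rz": 0,"gripper": 1},{"dx": 0,"dy": 0,"dz": 0,"rx": 0,"ry": 0,"rz": 0,"gripper": 1},{"dx": 0,"dy": 0,"dz": 0,"rx": 0,"ry": 0,"rz": 0,"gripper": 1},{"dx": 0,"dy": 0,"dz": 0,"rx": 0,"ry": 0,"rz": 0,"gripper": 1}]'

```text
t: 4.87
eef_pos: [0.5109, 0.3254, 0.1441]
ee_rot: [3.141, 0.001, 2.948]
force: [-1.3, 1.2, 5.2]
width: 0.0371
gripper_force: 35.0
```

Both tabs are home (width 37 mm, 35 N). Lift slowly.

>>> jog_arm --targets '[{"dx": 0,"dy": 0,"dz": -5,"rx": 0,"ry": 0,"rz": 0,"gripper": 1},{"dx": 0,"dy": 0,"dz": -10,"rx": 0,"ry": 0,"rz": 0,"gripper": 1},{"dx": 0,"dy": 0,"dz": -16,"rx": 0,"ry": 0,"rz": 0,"gripper": 1},{"dx": 0,"dy": 0,"dz": -22,"rx": 0,"ry": 0,"rz": 0,"gripper": 1},{"dx": 0,"dy": 0,"dz": -30,"rx": 0,"ry": 0,"rz": 0,"gripper": 1},{"dx": 0,"dy": 0,"dz": -40,"rx": 0,"ry": 0,"rz": 0,"gripper": 1},{"dx": 0,"dy": 0,"dz": -50,"rx": 0,"ry": 0,"rz": 0,"gripper": 1},{"dx": 0,"dy": 0,"dz": -60,"rx": 0,"ry": 0,"rz": 0,"gripper": 1}]'

```text
t: 5.53
eef_pos: [0.5107, 0.3247, 0.2048]
ee_rot: [-3.142, 0.0, 2.947]
force: [1.6, 0.1, -2.0]
width: 0.0372
gripper_force: 35.0
```

>>> jog_arm --targets '[{"dx": 0,"dy": 0,"dz": -12,"rx": 0,"ry": 0,"rz": 0,"gripper": 1},{"dx": 0,"dy": 0,"dz": -24,"rx": 0,"ry": 0,"rz": 0,"gripper": 1},{"dx": 0,"dy": 0,"dz": -36,"rx": 0,"ry": 0,"rz": 0,"gripper": 1},{"dx": 0,"dy": 0,"dz": -48,"rx": 0,"ry": 0,"rz": 0,"gripper": 1},{"dx": 0,"dy": 0,"dz": -60,"rx": 0,"ry": 0,"rz": 0,"gripper": 1},{"dx": 0,"dy": 0,"dz": -70,"rx": 0,"ry": 0,"rz": 0,"gripper": 1},{"dx": 0,"dy": 0,"dz": -76,"rx": 0,"ry": 0,"rz": 0,"gripper": 1},{"dx": 0,"dy": 0,"dz": -76,"rx": 0,"ry": 0,"rz": 0,"gripper": 1}]'

```text
t: 6.2
eef_pos: [0.5111, 0.3253, 0.2815]
ee_rot: [3.139, 0.002, 2.948]
force: [-0.1, -0.2, -1.7]
width: 0.0368
gripper_force: 35.0
```

```bash
python3 -c "
from h import *
rel([0.492,-0.252,0.28],0.223-np.pi)
f=grab('scene')
cv2.imwrite('pics/lift.png',cv2.resize(f['frame'][80:220,230:400,::-1],None,fx=3,fy=3,interpolation=2))"
```

```text
t 6.2 pos [0.5111 0.3253 0.2815] rot [3.139e+00 2.000e-03 2.948e+00] w 0.0368 F [-0.1 -0.2 -1.7]
d mm [-9.250e+01 -5.701e+02  4.000e-01] rv [ 0.002  0.002 -0.417]
```

View pics/lift.png

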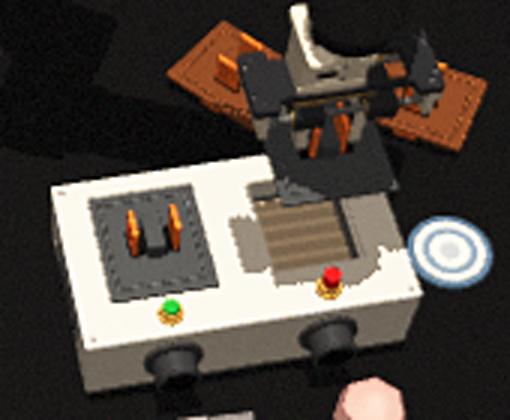

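The picture shows the cover hanging level in the gripper at crop (335,170). The red bay is open at (305,230) and cover B is still clipped on at (155,240). Carry it to the tray.

>>> jog_arm --targets '[{"dx": -2,"dy": -10,"dz": 0,"rx": 0,"ry": 0,"rz": 0,"gripper": 1},{"dx": -5,"dy": -30,"dz": 0,"rx": 0,"ry": 0,"rz": -0.02,"gripper": 1},{"dx": -9,"dy": -55,"dz": 0,"rx": 0,"ry": 0,"rz": -0.04,"gripper": 1},{"dx": -13,"dy": -83,"dz": 0,"rx": 0,"ry": 0,"rz": -0.06,"gripper": 1},{"dx": -18,"dy": -112,"dz": 0,"rx": 0,"ry": 0,"rz": -0.08,"gripper": 1},{"dx": -23,"dy": -141,"dz": 0,"rx": 0,"ry": 0,"rz": -0.1,"gripper": 1},{"dx": -28,"dy": -170,"dz": 0,"rx": 0,"ry": 0,"rz": -0.12,"gripper": 1},{"dx": -32,"dy": -199,"dz": 0,"rx": 0,"ry": 0,"rz": -0.14,"gripper": 1}]'

```text
t: 6.92
eef_pos: [0.5029, 0.1216, 0.2787]
ee_rot: [-3.141, -0.001, 3.089]
force: [1.4, 1.0, -1.7]
width: 0.0369
gripper_force: 35.0
```

```bash
python3 -c "
from h import *
rel([0.492,-0.252,0.28],0.223-np.pi)"
```

```text
t 6.92 pos [0.5029 0.1216 0.2787] rot [-3.141e+00 -1.000e-03  3.089e+00] w 0.0369 F [ 1.4  1.  -1.7]
d mm [  -8.9 -373.7   -1. ] rv [-0.001 -0.001 -0.276]
```

>>> jog_arm --targets '[{"dx": -1,"dy": -29,"dz": 0,"rx": 0,"ry": 0,"rz": -0.03,"gripper": 1},{"dx": -2,"dy": -58,"dz": 0,"rx": 0,"ry": 0,"rz": -0.06,"gripper": 1},{"dx": -3,"dy": -87,"dz": 0,"rx": 0,"ry": 0,"rz": -0.09,"gripper": 1},{"dx": -3,"dy": -116,"dz": 0,"rx": 0,"ry": 0,"rz": -0.12,"gripper": 1},{"dx": -4,"dy": -145,"dz": 0,"rx": 0,"ry": 0,"rz": -0.15,"gripper": 1},{"dx": -5,"dy": -174,"dz": 0,"rx": 0,"ry": 0,"rz": -0.18,"gripper": 1},{"dx": -5,"dy": -203,"dz": 0,"rx": 0,"ry": 0,"rz": -0.21,"gripper": 1},{"dx": -6,"dy": -230,"dz": 0,"rx": 0,"ry": 0,"rz": -0.24,"gripper": 1}]'

```text
t: 7.58
eef_pos: [0.496, -0.1082, 0.2788]
ee_rot: [3.141, -0.001, -2.954]
force: [0.8, -0.5, -2.7]
width: 0.037
gripper_force: 35.0
```

```bash
python3 -c "
from h import *
rel([0.492,-0.252,0.28],0.223-np.pi)"
```

```text
t 7.58 pos [ 0.496  -0.1082  0.2788] rot [ 3.141e+00 -1.000e-03 -2.954e+00] w 0.037 F [ 0.8 -0.5 -2.7]
d mm [  30.7 -140.5   -1.1] rv [ 0.    -0.001 -0.036]
```

>>> jog_arm --targets '[{"dx": 6,"dy": -28,"dz": 0,"rx": 0,"ry": 0,"rz": -0.02,"gripper": 1},{"dx": 12,"dy": -55,"dz": 0,"rx": 0,"ry": 0,"rz": -0.036,"gripper": 1},{"dx": 17,"dy": -80,"dz": 0,"rx": 0,"ry": 0,"rz": -0.036,"gripper": 1},{"dx": 22,"dy": -102,"dz": 0,"rx": 0,"ry": 0,"rz": -0.036,"gripper": 1},{"dx": 26,"dy": -120,"dz": 0,"rx": 0,"ry": 0,"rz": -0.036,"gripper": 1},{"dx": 29,"dy": -133,"dz": 0,"rx": 0,"ry": 0,"rz": -0.036,"gripper": 1},{"dx": 31,"dy": -140,"dz": 0,"rx": 0,"ry": 0,"rz": -0.036,"gripper": 1},{"dx": 31,"dy": -140,"dz": 0,"rx": 0,"ry": 0,"rz": -0.036,"gripper": 1}]'

```text
t: 8.25
eef_pos: [0.4918, -0.2509, 0.2787]
ee_rot: [3.141, -0.002, -2.921]
force: [-0.1, 0.2, -1.8]
width: 0.0369
gripper_force: 35.0
```

>>> jog_arm --targets '[{"dx": 0,"dy": 0,"dz": 10,"rx": 0,"ry": 0,"rz": 0,"gripper": 1},{"dx": 0,"dy": 0,"dz": 28,"rx": 0,"ry": 0,"rz": 0,"gripper": 1},{"dx": 0,"dy": 0,"dz": 50,"rx": 0,"ry": 0,"rz": 0,"gripper": 1},{"dx": 0,"dy": 0,"dz": 72,"rx": 0,"ry": 0,"rz": 0,"gripper": 1},{"dx": 0,"dy": 0,"dz": 94,"rx": 0,"ry": 0,"rz": 0,"gripper": 1},{"dx": 0,"dy": 0,"dz": 112,"rx": 0,"ry": 0,"rz": 0,"gripper": 1},{"dx": 0,"dy": 0,"dz": 124,"rx": 0,"ry": 0,"rz": 0,"gripper": 1},{"dx": 0,"dy": 0,"dz": 130,"rx": 0,"ry": 0,"rz": 0,"gripper": 1}]'

```text
t: 8.92
eef_pos: [0.4913, -0.2484, 0.147]
ee_rot: [3.14, -0.003, -2.919]
force: [-0.5, 0.5, -1.4]
width: 0.037
gripper_force: 35.0
```

```bash
python3 -c "
from h import *
f=grab('scene')
rel([0.492,-0.252,0.054],0.223-np.pi)
cv2.imwrite('pics/tray.png',cv2.resize(f['frame'][130:290,100:270,::-1],None,fx=3,fy=3,interpolation=2))"
```

```text
t 8.97 pos [ 0.4914 -0.2485  0.1468] rot [ 3.140e+00 -3.000e-03 -2.919e+00] w 0.0371 F [-0.6 -0.  -2.5]
d mm [-0.2 -3.7 92.8] rv [ 0.002 -0.003 -0.   ]
```

View pics/tray.png

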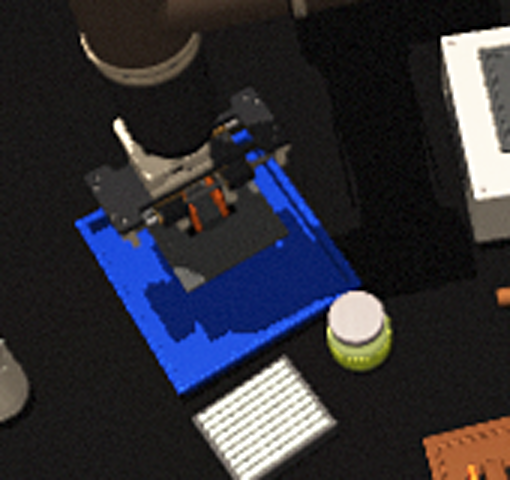

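The cover hangs level over the tray at crop (230,240), aligned with the walls. The jar at (358,330) is clear of the gripper. Lower it 93 mm, gently at the end.

>>> jog_arm --targets '[{"dx": 0,"dy": -3,"dz": 14,"rx": 0,"ry": 0,"rz": 0,"gripper": 1},{"dx": 0,"dy": -3,"dz": 30,"rx": 0,"ry": 0,"rz": 0,"gripper": 1},{"dx": 0,"dy": -3,"dz": 46,"rx": 0,"ry": 0,"rz": 0,"gripper": 1},{"dx": 0,"dy": -3,"dz": 60,"rx": 0,"ry": 0,"rz": 0,"gripper": 1},{"dx": 0,"dy": -3,"dz": 71,"rx": 0,"ry": 0,"rz": 0,"gripper": 1},{"dx": 0,"dy": -3,"dz": 79,"rx": 0,"ry": 0,"rz": 0,"gripper": 1},{"dx": 0,"dy": -3,"dz": 84,"rx": 0,"ry": 0,"rz": 0,"gripper": 1},{"dx": 0,"dy": -3,"dz": 86,"rx": 0,"ry": 0,"rz": 0,"gripper": 1}]'

```text
t: 9.63
eef_pos: [0.4934, -0.2524, 0.0633]
ee_rot: [3.142, -0.0, -2.919]
force: [0.1, -0.3, -2.2]
width: 0.037
gripper_force: 35.0
```

>>> jog_arm --targets '[{"dx": 0,"dy": 0,"dz": 1,"rx": 0,"ry": 0,"rz": 0,"gripper": 1},{"dx": 0,"dy": 0,"dz": 2,"rx": 0,"ry": 0,"rz": 0,"gripper": 1},{"dx": 0,"dy": 0,"dz": 3,"rx": 0,"ry": 0,"rz": 0,"gripper": 1},{"dx": 0,"dy": 0,"dz": 4,"rx": 0,"ry": 0,"rz": 0,"gripper": 1},{"dx": 0,"dy": 0,"dz": 5,"rx": 0,"ry": 0,"rz": 0,"gripper": 1},{"dx": 0,"dy": 0,"dz": 6,"rx": 0,"ry": 0,"rz": 0,"gripper": 1},{"dx": 0,"dy": 0,"dz": 6,"rx": 0,"ry": 0,"rz": 0,"gripper": 1},{"dx": 0,"dy": 0,"dz": 6,"rx": 0,"ry": 0,"rz": 0,"gripper": 1}]'

```text
t: 10.3
eef_pos: [0.4933, -0.2527, 0.0576]
ee_rot: [-3.142, -0.0, -2.92]
force: [0.8, -0.6, -2.7]
width: 0.0371
gripper_force: 35.0
```

Not touching yet; keep going.

>>> jog_arm --targets '[{"dx": 0,"dy": 0,"dz": 1,"rx": 0,"ry": 0,"rz": 0,"gripper": 1},{"dx": 0,"dy": 0,"dz": 2,"rx": 0,"ry": 0,"rz": 0,"gripper": 1},{"dx": 0,"dy": 0,"dz": 2.5,"rx": 0,"ry": 0,"rz": 0,"gripper": 1},{"dx": 0,"dy": 0,"dz": 3,"rx": 0,"ry": 0,"rz": 0,"gripper": 1},{"dx": 0,"dy": 0,"dz": 3.5,"rx": 0,"ry": 0,"rz": 0,"gripper": 1},{"dx": 0,"dy": 0,"dz": 4,"rx": 0,"ry": 0,"rz": 0,"gripper": 1},{"dx": 0,"dy": 0,"dz": 4,"rx": 0,"ry": 0,"rz": 0,"gripper": 1},{"dx": 0,"dy": 0,"dz": 4,"rx": 0,"ry": 0,"rz": 0,"gripper": 1}]'

```text
t: 10.97
eef_pos: [0.4933, -0.2526, 0.0541]
ee_rot: [-3.141, 0.0, -2.919]
force: [-2.6, 1.2, 4.7]
width: 0.0372
gripper_force: 35.0
```

The force shows contact with the floor. Release and go up.

>>> jog_arm --targets '[{"dx": 0,"dy": 0,"dz": 0,"rx": 0,"ry": 0,"rz": 0,"gripper": 0.5},{"dx": 0,"dy": 0,"dz": 0,"rx": 0,"ry": 0,"rz": 0,"gripper": 0.4},{"dx": 0,"dy": 0,"dz": 0,"rx": 0,"ry": 0,"rz": 0,"gripper": 0.3},{"dx": 0,"dy": 0,"dz": 0,"rx": 0,"ry": 0,"rz": 0,"gripper": 0.15},{"dx": 0,"dy": 0,"dz": 0,"rx": 0,"ry": 0,"rz": 0,"gripper": 0},{"dx": 0,"dy": 0,"dz": 0,"rx": 0,"ry": 0,"rz": 0,"gripper": 0},{"dx": 0,"dy": 0,"dz": 0,"rx": 0,"ry": 0,"rz": 0,"gripper": 0},{"dx": 0,"dy": 0,"dz": 0,"rx": 0,"ry": 0,"rz": 0,"gripper": 0}]'

```text
t: 11.63
eef_pos: [0.4934, -0.2526, 0.0534]
ee_rot: [3.142, -0.0, -2.92]
force: [-0.0, 0.2, -0.3]
width: 0.0838
gripper_force: 0.0
```

>>> jog_arm --targets '[{"dx": 0,"dy": 0,"dz": -5,"rx": 0,"ry": 0,"rz": 0,"gripper": 0},{"dx": 0,"dy": 0,"dz": -15,"rx": 0,"ry": 0,"rz": 0,"gripper": 0},{"dx": 0,"dy": 0,"dz": -35,"rx": 0,"ry": 0,"rz": 0,"gripper": 0},{"dx": 0,"dy": 0,"dz": -60,"rx": 0,"ry": 0,"rz": 0,"gripper": 0},{"dx": 0,"dy": 0,"dz": -90,"rx": 0,"ry": 0,"rz": 0,"gripper": 0},{"dx": 0,"dy": 0,"dz": -120,"rx": 0,"ry": 0,"rz": 0,"gripper": 0},{"dx": 0,"dy": 0,"dz": -150,"rx": 0,"ry": 0,"rz": 0,"gripper": 0},{"dx": 0,"dy": 0,"dz": -170,"rx": 0,"ry": 0,"rz": 0,"gripper": 0}]'

```text
t: 12.3
eef_pos: [0.494, -0.253, 0.228]
ee_rot: [-3.139, 0.004, -2.919]
force: [1.0, 0.1, 0.7]
width: 0.0877
gripper_force: 0.0
```

```bash
python3 -c "
from h import *
f=grab('scene'); s=arm.get_state(); print(s['t'],s['eef_pos'],s['width'])
W=pts(f); m=orange(f,(140,200,160,230)); p=W[m]; print(np.nanmedian(p,0),np.nanpercentile(p[:,2],95))
cv2.imwrite('pics/end.png',cv2.resize(f['frame'][110:300,100:400,::-1],None,fx=2.5,fy=2.5,interpolation=2))"
```

```text
12.35 [ 0.49554991 -0.25364529  0.23142384] 0.08763713681129856
[ 0.49855498 -0.23467529  0.06211877] 0.20595477853643213
```

View pics/end.png

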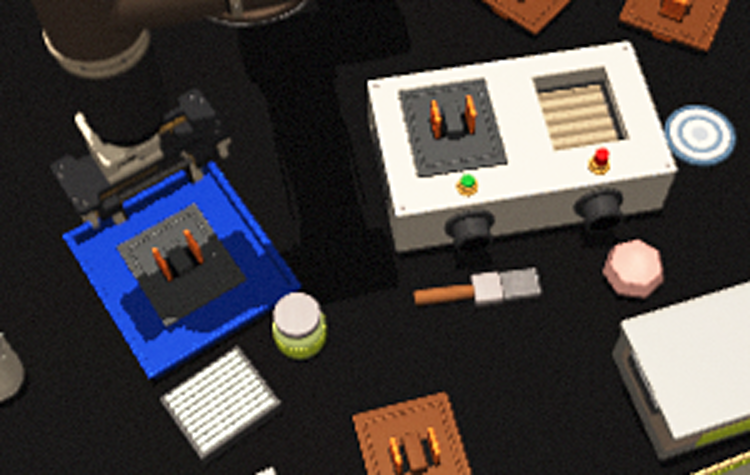

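The cover lies flat in the tray with its tabs up, at crop (180,260). The other cover is still seated at (453,120), the bystanders haven't moved, and the gripper is clear.

```bash
python3 -c "
from station import arm
print(arm.job_done())"
```

```text
the job is handed in; nothing more can be done
None
```

I took the cover off the red-indicator bay (bay A), set it down flat in the blue tray with its tabs up, and handed the job in at about 12 s; the last picture shows cover B still clipped on and nothing else moved, but no verdict came back.

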